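# Push a press roller up its loading dock

## Robot

A 7-joint arm with a two-finger parallel gripper is mounted at the origin on the work surface. World frame = base frame: x ahead of the robot, y to its left, z up, the work surface at z = 0. Lengths are in m, angles in rad, forces in N, time in s.
With the tool pointing down it reaches from about 0.35 to 0.9 m from the base axis. Payload 19.9 kg.
Tool frame: the origin (TCP) lies between the finger pads; the fingertips stand arm.finger_overhang ahead of it and the grasp point (between the pads) lies 5 mm behind it (arm.finger_overhang is the distance from the TCP to the fingertips, in m); x points along the fingers, y is the direction in which the jaws open and shut, and the axes are right-handed (so a half turn about x gives the same grasp; the last joint's range is limited). The gripper opens to 85 mm and grips with 20 to 120 N. Pads are 22 mm wide; open, the fingers measure 114 mm over their backs; the gripper's body (76 mm by 85 mm) begins 54 mm behind the grasp point. The pads swing forward as they close: fully open they stand 13 mm farther back than shut.
Start: joints at [-1.151, 0.417, -0.01, 1.614, 0.005, 1.111, -0.053], TCP at [0.278, 0.56, 0.245] pointing down, gripper open.
Joint ranges: [-2.81, 2.81], [-0.39, 2.02], [-1.27, 1.25], [0.06, 2.57], [-1.19, 4.33], [0.19, 2], [-2.82, 2.82]. Speed limits (rad/s): [1.89, 1.89, 2.39, 2.39, 3.01, 3.01, 3.01].

## Interface

Orientations are given as a rotation vector (axis times angle).
In Python, from bench import arm, vision, finish_job gives the robot as it stands.
- The arm moves only by the tool servo_tool, never from a script. Its argument "commands" is a list that holds one entry, the list of rows, each a list of 6 numbers: the shift along the tool's x, y, z in cm, then the turn, a rotation vector about the tool's x, y, z in rad. A call has 1 to 12 rows; each row shifts and turns the commanded pose from where the row before left it, along the tool's axes as they then stand; what a row does not reach is not made up. A row lasts 1/12 s, in which the tool goes at most 41.7 mm and 7.16 degrees, less where a joint would pass 70% of its speed; a pose out of reach is approached as far as the arm can. A call is refused whole if a number of a shift passes 4.17 or a number of a turn 0.125, either way. A call with a gripper value outside its range is refused whole. "jaw" is the opening, from -1 (shut) to 1 (fully open), so that 0 is half open, set as the call begins (left out, the last holds). The fingers move at their own pace and stop on an object; "force" is the grip in N (left out, the last holds). Time passes only in rows, so rows that do not move let the fingers close. It gives the time, the measured TCP pose, the force and the opening at its end, in the units of the state.
- arm.sense(): the state, without advancing time (a new reading comes with each control period).
- vision.capture(name): name is "scene" or "top" or "wrist"; returns the picture (384x512x3 uint8, blue, green, red); there is no depth.
- vision.camera_model(name): a dict with "intrinsics" (3x3 intrinsics, pixels), "dist_coeffs" ([k1, k2, p1, p2, k3] as OpenCV has them; the pictures are not rectified), "pose" (4x4, takes a point from camera to world coordinates); the wrist camera has in their place "hand_eye" (4x4, takes a point from camera to tool coordinates, whose origin is the TCP and whose axes are the tool frame's). Camera axes: x right, y up, looking along -z (the intrinsics and any distortion apply to the point x, -y, -z); pixel columns grow to the right and rows downward; lengths in m; the calibration is good to about 2 mm. A picture is of the moment at which its call begins: read the wrist's pose just before it. camera_model takes no time and is no camera call.
- finish_job(): hands the job in, once; it reports no verdict.
The state is a dict: "clock": time; "joint_positions": joint angles; "joint_vel": joint speeds; "joint_torque": joint torques, N m; "position": TCP position; "tool_rot": TCP orientation; "ft_force": force on the tool from outside, world axes, zero at the start; "wrist_torque": the same for the moment, N m; "gripper_width": opening from 0.0 (shut) to 1.0 (fully open).
Only numpy, scipy, OpenCV 4.12 (cv2) and the standard library are available. Lean on these libraries where they do the work, as an engineer would, in place of code of your own. Each camera call takes 0.05 s, during which the arm holds its last target. There are 200 camera calls.

## Task

Push the orange press roller slowly up the slope of the red loading dock with your fingertips until it drops into the cradle at the top, fully home against the stop, and leave it resting there. Keep it against the fingers all the way up the slope so that it never runs free or rolls back, and do not pinch or lift it. Leave everything else on the bench where it is.

Things in the scene. Friction and masses are not known exactly. Their poses are not given: they have to be found in the camera images.
- dock: Red roller-loading dock with a bare metal running surface, fixed to the bench. Origin on the bench top, on the centreline below the middle of the slope; x points uphill along the dock, y across, z up. 335 mm long (x -200 to 135), running surface 160 wide between two low cheeks 15 wide, their tops 12 (apron, slope) to 16 (cradle) above it. Nothing stands above the dock.
- apron (a point): Point on the flat apron at the foot of the slope, on the centreline (dock x=-130, z=12 mm). The apron lies at height 12 mm from dock x=-194 to the foot of the slope at x=-75; a red lip 6 mm high, x=-200 to -194, closes its low end.
- cradle (a point): Point on the flat cradle floor at the top (dock x=89.5, z=29 mm), below the centre of a seated roller. A 4 mm step down from the slope's top edge (x=75, z=33) bounds it downhill; the upright stop face (x=115.5, top at z=62 mm) uphill. A roller in it stays by itself, centre at dock x about 90, z about 54, with about 2 mm of play.
- slope: The sloping metal plate of the dock. Origin at the middle of its upper surface (dock x=0, z=22.5 mm), rising 8 degrees, from height 12 at dock x=-75 to 33 at x=75; x points up along the slope, y across, z square to the surface. 151.5 mm long in x (-76 to 76), 160 wide. A roller lying on it has its centre at z=25 mm.
- roller: The orange press roller, a solid cylinder 50 mm in diameter and 150 mm long, with a steel journal 16 mm in diameter and 14 mm long at each end, 178 over all; 0.4 to 0.7 kg; rolls freely, smooth. Origin at its centre, y along its axis (x and z turn as it rolls). It starts at rest on the flat apron at the foot of the slope, its centre 112 to 145 mm downhill of the dock's origin, nearly square to the dock.
- spare: Black spare roller of the same size, lying on a grey stand on the left of the bench; origin at its centre, y along its axis. Leave alone.
- sleeve: Brass bearing sleeve standing on the bench beside the dock (on its -y side), 40 mm outside diameter, 30 high; origin at the centre of its underside. Leave alone.
- grease: Grease jar with a blue cap beside the dock (on its -y side), 56 mm diameter, 65 high; origin at the centre of its underside. Leave alone.
- driver: Yellow-handled screwdriver, 190 mm long, lying on the bench along the dock's +y side; origin at the middle of its underside, x along it. Leave alone.
- dye: Bottle of edge dye, 60 mm diameter, 150 high, standing on the right of the bench; origin at the centre of its underside. Leave alone.
- mug: Blue mug, 80 mm diameter, 90 high, standing on the far left of the bench; origin at the centre of its underside. Leave alone.
Things that resemble listed ones, but are neither listed nor needed, are in the scene too. Of the things shaped like the roller, the orange one is meant.

How it is judged:
By the outcome, as a careful person would: the job done as asked, in the order asked, and still so for the second after the job is handed in, with the robot touching nothing.
It also fails if it takes over 40 s, if anything falls off the work surface, if the arm or the gripper's body presses on something with over 40 N, if the wrist force passes 120 N, or if a joint passes its speed limit or range.

## Working session

There is one attempt and no reset: what is moved stays moved. The work goes in short steps, Python scripts to look and compute and a tool call to move; the robot and the scene stay as the last step left them, time stands still between calls to the robot, and variables do not carry over. Pictures are saved under pics/ and viewed, about 8 in all and at most 12, crops included, and the job is handed in when it is done.

Besides the shell and the picture viewer there is one more tool, called after "Emit:" as name([rows], argument=value, ...), one row to a line, values as JSON. servo_tool: Moves the arm, as the interface text tells. Its arguments: {"type":"object","properties":{"commands":{"type":"array"},"jaw":{"type":"number"},"force":{"type":"number"}},"required":["commands"]}

```bash
ls; mkdir -p pics
python3 - <<'E'
from bench import arm, vision
import cv2,numpy as np
s=arm.sense(); print({k:np.round(v,3).tolist() for k,v in s.items()}, arm.finger_overhang)
for n in("scene","top"):
    cv2.imwrite(f"pics/{n}0.png",vision.capture(n))
    m=vision.camera_model(n); print(n,np.round(m["intrinsics"],1).tolist(),np.round(m["dist_coeffs"],3),np.round(m["pose"],3).tolist())
print(np.round(vision.camera_model("wrist")["hand_eye"],3).tolist())
E
```

```text
pics
{'clock': 0.0, 'joint_positions': [-1.15, 0.418, -0.01, 1.614, 0.005, 1.111, -0.053], 'joint_vel': [-0.002, -0.001, 0.0, 0.0, 0.001, -0.0, -0.001], 'joint_torque': [0.001, -86.446, 0.679, -43.491, 0.019, 0.007, 0.0], 'position': [0.278, 0.559, 0.245], 'tool_rot': [0.361, 1.541, -0.363], 'ft_force': [0.274, 0.049, 0.333], 'wrist_torque': [0.043, -0.071, 0.007], 'gripper_width': 1.001} 0.014
scene [[386.9, 0.0, 255.4], [0.0, 386.9, 192.3], [0.0, 0.0, 1.0]] [0.031 0.    0.    0.    0.   ] [[0.739, -0.517, 0.432, 1.067], [0.674, 0.58, -0.458, -0.559], [-0.013, 0.629, 0.777, 0.977], [0.0, 0.0, 0.0, 1.0]]
top [[370.1, 0.0, 255.6], [0.0, 370.1, 190.6], [0.0, 0.0, 1.0]] [-0.091  0.     0.     0.     0.   ] [[0.015, 0.999, -0.044, 0.502], [-1.0, 0.016, 0.019, -0.008], [0.02, 0.044, 0.999, 1.136], [0.0, 0.0, 0.0, 1.0]]
[[0.0, 0.287, -0.958, -0.129], [1.0, -0.0, 0.0, 0.001], [-0.0, -0.958, -0.287, -0.073], [0.0, 0.0, 0.0, 1.0]]
```

View pics/top0.png

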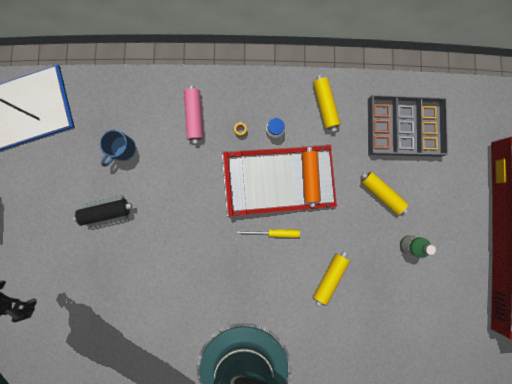

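View pics/scene0.png

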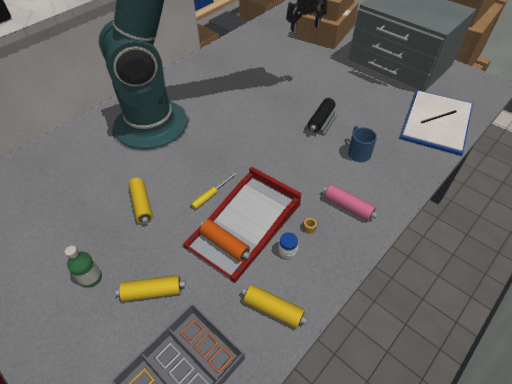

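Top view: the orange roller lies on the red dock at (312,176), with its uphill end toward image left (world +y). Possible confusions are yellow rollers at (327,103), (385,193) and (331,278), a pink one at (193,114), and the black spare at (104,211). I choose the orange one at (312,176).

```bash
cat > h.py <<'E'
from bench import arm, vision
import cv2,numpy as np
from scipy.spatial.transform import Rotation as R
def cam(n,s=None):
    m=vision.camera_model(n)
    if n=="wrist":
        T=np.eye(4);T[:3,:3]=R.from_rotvec(s["tool_rot"]).as_matrix();T[:3,3]=s["position"];P=T@m["hand_eye"]
    else: P=np.array(m["pose"])
    return np.array(m["intrinsics"]),np.array(m["dist_coeffs"]),P
def ray(c,px,z):
    K,d,P=c
    u=cv2.undistortPoints(np.float64(px).reshape(-1,1,2),K,d)[:,0]
    D=np.c_[u[:,0],-u[:,1],-np.ones(len(u))]@P[:3,:3].T
    z=np.broadcast_to(z,len(u))
    return P[:3,3]+D*((z-P[2,3])/D[:,2])[:,None]
def proj(c,X):
    K,d,P=c
    q=(np.atleast_2d(X)-P[:3,3])@P[:3,:3]; q=q*[1,-1,-1]
    return cv2.projectPoints(q,np.zeros(3),np.zeros(3),K,d)[0][:,0]
def biggest(m,box=None):
    if box:
        z=np.zeros_like(m);x0,y0,x1,y1=box;z[y0:y1,x0:x1]=m[y0:y1,x0:x1];m=z
    return max(cv2.findContours(m,0,cv2.CHAIN_APPROX_NONE)[0],key=cv2.contourArea)
def hsv(im): return cv2.cvtColor(im,cv2.COLOR_BGR2HSV)
def orange(im,box=None): return biggest(cv2.inRange(hsv(im),(7,170,90),(17,255,255)),box)
def red(im,box=None):
    h=hsv(im);m=cv2.inRange(h,(0,150,60),(5,255,255))|cv2.inRange(h,(172,150,60),(180,255,255))
    return biggest(m,box)
E
python3 - <<'E'
from h import *
for n,box in(("top",(210,135,350,225)),("scene",(170,160,310,285))):
    im=cv2.imread(f"pics/{n}0.png");c=cam(n)
    o=cv2.minAreaRect(orange(im,box)); 
    r=cv2.convexHull(red(im,box))
    q=cv2.approxPolyDP(r,5,True)[:,0]
    print(n,"orange",o,"red",q.tolist())
    b=cv2.boxPoints(o)
    print(np.round(ray(c,[o[0]],.037),4), np.round(ray(c,b,.037),4).tolist())
    for z in(0,.024,.045,.062): print(z,np.round(ray(c,q,z),3).tolist())
    x0,y0,x1,y1=box
    cv2.polylines(im,[q],True,(0,255,0),1)
    cv2.imwrite(f"pics/{n}c.png",cv2.resize(im[y0:y1,x0:x1],None,fx=4,fy=4,interpolation=cv2.INTER_CUBIC))
E
```

```text
top orange ((310.55535888671875, 175.99693298339844), (50.64413070678711, 15.198784828186035), 86.8201675415039) red [[223, 153], [231, 152], [310, 208], [229, 215]]
[[ 0.5969 -0.1926  0.037 ]] [[0.6713, -0.1649, 0.037], [0.6748, -0.2108, 0.037], [0.5229, -0.2204, 0.037], [0.5197, -0.1747, 0.037]]
0 [[0.667, 0.073, 0.0], [0.67, 0.048, 0.0], [0.501, -0.198, 0.0], [0.476, 0.051, 0.0]]
0.024 [[0.663, 0.071, 0.024], [0.667, 0.047, 0.024], [0.501, -0.194, 0.024], [0.477, 0.05, 0.024]]
0.045 [[0.66, 0.07, 0.045], [0.664, 0.046, 0.045], [0.501, -0.19, 0.045], [0.477, 0.049, 0.045]]
0.062 [[0.658, 0.069, 0.062], [0.661, 0.045, 0.062], [0.501, -0.188, 0.062], [0.477, 0.048, 0.062]]
scene orange ((223.5092315673828, 239.153564453125), (52.62234878540039, 16.86798667907715), 35.21759033203125) red [[251, 167], [300, 193], [299, 201], [234, 281], [184, 243]]
[[ 0.5926 -0.1921  0.037 ]] [[0.5157, -0.2233, 0.037], [0.5009, -0.171, 0.037], [0.667, -0.1619, 0.037], [0.6768, -0.2114, 0.037]]
0 [[0.438, 0.09, -0.0], [0.634, 0.111, 0.0], [0.652, 0.083, -0.0], [0.691, -0.253, 0.0], [0.497, -0.265, 0.0]]
0.024 [[0.453, 0.074, 0.024], [0.645, 0.095, 0.024], [0.662, 0.067, 0.024], [0.7, -0.26, 0.024], [0.511, -0.272, 0.024]]
0.045 [[0.467, 0.06, 0.045], [0.654, 0.08, 0.045], [0.671, 0.054, 0.045], [0.708, -0.267, 0.045], [0.523, -0.278, 0.045]]
0.062 [[0.478, 0.048, 0.062], [0.661, 0.068, 0.062], [0.678, 0.042, 0.062], [0.715, -0.272, 0.062], [0.533, -0.283, 0.062]]
```

View pics/topc.png

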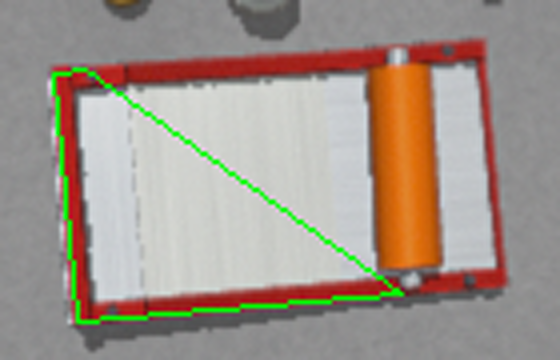

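The crop shows the orange roller with steel journals across the apron, and the stop at the left. The dock corners lie near (223.5,152), (229.5,215.5), (331,145.5) and (336,206.5).

```bash
cat >> h.py <<'E'
def redquad(im,box,eps=4):
    h=hsv(im);m=cv2.inRange(h,(0,150,50),(5,255,255))|cv2.inRange(h,(172,150,50),(180,255,255))
    x0,y0,x1,y1=box;z=np.zeros_like(m);z[y0:y1,x0:x1]=m[y0:y1,x0:x1]
    z=cv2.morphologyEx(z,cv2.MORPH_OPEN,np.ones((2,2)))
    return cv2.approxPolyDP(cv2.convexHull(cv2.findNonZero(z)),eps,True)[:,0]
E
python3 - <<'E'
from h import *
im=cv2.imread("pics/top0.png");c=cam("top")
q=redquad(im,(210,135,350,225));print(q.tolist())
q=np.array([[223.5,152],[229.5,215.5],[331.3,145.5],[336.3,206.5]])
X=ray(c,q,[.062,.045,.024,.024]);X2=ray(c,q[:2],.062);print(np.round(X,4).tolist(),np.round(X2,4).tolist())
X[:2]=X2
top=X2.mean(0);bot=X[2:].mean(0);print("len",np.linalg.norm((top-bot)[:2]),"w",np.linalg.norm((X2[0]-X2[1])[:2]),np.linalg.norm((X[2]-X[3])[:2]))
d=(top-bot)[:2];a=np.arctan2(d[1],d[0]);ex=d/np.linalg.norm(d)
e1=(X2[0]-X2[1])[:2];e2=(X[2]-X[3])[:2]
print("yaw axis",np.degrees(a),"cross",np.degrees(np.arctan2(e1[1],e1[0]))+90,np.degrees(np.arctan2(e2[1],e2[0]))+90)
print("origin from ends",top[:2]-.135*ex,bot[:2]+.2*ex)
# long edges
L=[X2[0]-X[2],X2[1]-X[3]];print([np.degrees(np.arctan2(l[1],l[0])) for l in L])
E
```

```text
[[336, 206], [230, 216], [225, 153], [330, 146]]
[[0.6606, 0.0672, 0.062], [0.4756, 0.0471, 0.045], [0.6926, -0.258, 0.024], [0.5068, -0.2743, 0.024]] [[0.6606, 0.0672, 0.062], [0.476, 0.0462, 0.062]]
len 0.32437036139344455 w 0.18585085726341272 0.18653622294183048
yaw axis 95.56148095262556 cross 96.48196544906547 94.9947337139555
origin from ends [ 0.58137492 -0.07767607] [ 0.58034476 -0.06709646]
[np.float64(95.6228664933975), np.float64(95.49917435419835)]
```

```bash
cat >> h.py <<'E'
O=np.array([.581,-.0725]);YAW=np.radians(95.6)
ex=np.array([np.cos(YAW),np.sin(YAW)]);ey=np.array([-ex[1],ex[0]])
def dock(p): d=np.asarray(p)[:2]-O; return d@ex,d@ey
def world(x,y,z): return np.r_[O+x*ex+y*ey,z]
E
python3 - <<'E'
from h import *
s=arm.sense();M=R.from_rotvec(s["tool_rot"]).as_matrix();print(np.round(M,3).tolist())
for sg in(1,-1):
    Y=np.r_[ey*sg,0];X=np.array([0,0,-1.]);T=np.c_[X,Y,np.cross(X,Y)]
    print(sg,"rotvec tool",R.from_matrix(M.T@T).as_rotvec(), "z axis",T[:,2])
print(dock([.597,-.1926]), dock([.5926,-.1921]))
t=world(-.170,0,.12);print(t,M.T@(t-s["position"]))
E
```

```text
[[-0.0, 0.446, 0.895], [-0.001, 0.895, -0.446], [-1.0, -0.001, 0.0]]
1 rotvec tool [-2.13028019e+00 -9.86015656e-04  6.98603473e-04] z axis [-0.0975829  0.9952274  0.       ]
-1 rotvec tool [1.01131218e+00 5.99002502e-04 8.45437888e-04] z axis [ 0.0975829 -0.9952274  0.       ]
(np.float64(-0.12108813713396431), np.float64(-0.00420393213863548)) (np.float64(-0.12016115867503314), np.float64(0.00012627697140496402))
[ 0.59758909 -0.24168866  0.12      ] [ 0.12540186 -0.57475583  0.64263876]
```

Emit:
servo_tool([
  [[0,0,0,0.125,0,0],[0,0,0,0.125,0,0],[0,0,0,0.125,0,0],[0,0,0,0.125,0,0],[0,0,0,0.125,0,0],[0,0,0,0.125,0,0],[0,0,0,0.125,0,0],[0,0,0,0.125,0,0],[0,0,1,0.011,0,0],[0,0.5,2.5,0,0,0],[0,1,3,0,0,0],[0,1,3.5,0,0,0]],
], jaw=1)

```text
clock: 1.1
position: [0.3129, 0.4613, 0.2448]
tool_rot: [1.132, 1.256, -1.133]
ft_force: [1.2, 0.1, -0.5]
gripper_width: 0.999
```

Emit:
servo_tool([
  [[0,1,3.5,0,0,0],[0,1,3.5,0,0,0],[0,1,3.5,0,0,0],[0,1,3.5,0,0,0],[0,1,3.5,0,0,0],[0,1,3.5,0,0,0],[0,1,3.5,0,0,0],[0,1,3.5,0,0,0],[0,1,3.5,0,0,0],[0,1,3.5,0,0,0],[0,1,3.5,0,0,0],[0,1,3.5,0,0,0]],
])

```text
clock: 2.1
position: [0.4735, 0.054, 0.2453]
tool_rot: [1.134, 1.256, -1.134]
ft_force: [0.9, 1.1, -0.7]
gripper_width: 0.998
```

Emit:
servo_tool([
  [[0,1,3.5,0,0,0],[0.5,1,3.5,0,0,0],[1,1,3.5,0,0,0],[1,1,3.5,0,0,0],[1,1,3,0,0,0],[0.5,1,2,0,0,0],[0,0,0,0,0,0],[0,0,0,0,0,0]],
])

```text
clock: 2.77
position: [0.5513, -0.1284, 0.2046]
tool_rot: [1.135, 1.255, -1.138]
ft_force: [-0.1, -0.6, -0.2]
gripper_width: 0.998
```

Run:
```python
from h import *
s=arm.sense();print(s["clock"],s["position"],dock(s["position"]),s["ft_force"])
im=vision.capture("wrist");cv2.imwrite("pics/w1.png",im);np.save("w1.npy",np.r_[s["position"],s["tool_rot"]])
M=R.from_rotvec(s["tool_rot"]).as_matrix();Y=np.r_[-ey,0];X=np.array([0,0,-1.]);T=np.c_[X,Y,np.cross(X,Y)]
print(R.from_matrix(M.T@T).as_rotvec(),T.T@(world(-.17,0,.12)-s["position"]))
c=cam("wrist",s);o=orange(im);b=cv2.minAreaRect(o);print(b,ray(c,[b[0]],.037))
print(redquad(im,(0,0,512,384)).tolist())
```

```text
2.7667 [ 0.55127876 -0.12836568  0.20458064] (np.float64(-0.052698774497930485), np.float64(0.035030930992387)) [-0.13080266 -0.55628211 -0.17020528]
[0.00087419 0.00028008 0.00159084] [0.08458064 0.03503093 0.11730123]
((291.96514892578125, 233.85806274414062), (140.3385009765625, 42.98587417602539), 1.4688007831573486) [[ 0.59723582 -0.19234578  0.037     ]]
[[403, 0], [369, 229], [344, 280], [213, 282], [194, 0]]
```

View pics/w1.png

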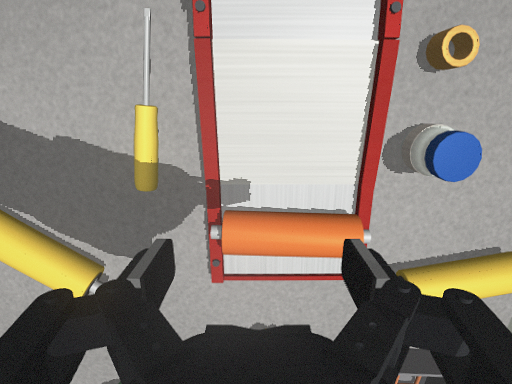

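The wrist view, with image up being uphill, shows the roller at (292,234), the lip at row ~277, the slope/cradle step at row ~40 and both cheeks. The fingers are at (160,260) and (355,260).

Run:
```python
from h import *
im=cv2.imread("pics/w1.png");v=np.load("w1.npy");s=dict(position=v[:3],tool_rot=v[3:]);c=cam("wrist",s)
h=hsv(im);redm=cv2.inRange(h,(0,150,50),(5,255,255))|cv2.inRange(h,(172,150,50),(180,255,255))
for r in(60,100,140,180,200): 
    x=np.flatnonzero(redm[r]);g=np.argmax(np.diff(x));l,rr=x[g],x[g+1]
    # iterate plane height: cheek top on the slope = 22.5+x*tan8+12
    z=.035
    for _ in range(5):
        P=ray(c,[[l,r],[rr,r]],z);dx=dock(P.mean(0))[0];z=.0345+np.tan(np.radians(8))*dx
    print(r,l,rr,"y",[round(dock(p)[1],4) for p in P],"x",[round(dock(p)[0],4) for p in P])
g=cv2.cvtColor(im,cv2.COLOR_BGR2GRAY).astype(int)
for u in(230,300,360): print(u,"step",g[30:50,u].tolist(),"lip red rows",np.flatnonzero(redm[255:300,u])+255)
print("step x",[dock(p) for p in ray(c,[[230,40],[300,40],[370,41]],.033)])
print("lip x inner",[dock(p) for p in ray(c,[[240,275],[320,275]],.018)],"outer",[dock(p) for p in ray(c,[[240,281],[320,281]],.018)])
```

```text
60 211 377 y [np.float64(0.0785), np.float64(-0.0782)] x [np.float64(0.0605), np.float64(0.0615)]
100 212 371 y [np.float64(0.0797), np.float64(-0.0781)] x [np.float64(0.0242), np.float64(0.0249)]
140 215 366 y [np.float64(0.0791), np.float64(-0.0792)] x [np.float64(-0.0159), np.float64(-0.0154)]
180 359 360 y [np.float64(-0.0784), np.float64(-0.0795)] x [np.float64(-0.0605), np.float64(-0.0605)]
200 214 357 y [np.float64(0.0845), np.float64(-0.0798)] x [np.float64(-0.0854), np.float64(-0.0852)]
230 step [217, 220, 221, 223, 223, 222, 217, 217, 219, 227, 226, 225, 222, 221, 226, 225, 224, 224, 226, 223] lip red rows [276 277 278 279]
300 step [231, 229, 229, 229, 232, 231, 228, 228, 232, 236, 236, 236, 236, 235, 233, 230, 228, 229, 231, 232] lip red rows [275 276 277 278 279]
360 step [234, 235, 235, 233, 234, 236, 237, 238, 236, 237, 236, 239, 239, 239, 238, 234, 232, 232, 231, 234] lip red rows []
step x [(np.float64(0.07975140953129793), np.float64(0.061105676885571926)), (np.float64(0.07987861771102332), np.float64(-0.005890400987631072)), (np.float64(0.07991967779675438), np.float64(-0.0735577501235096))]
lip x inner [(np.float64(-0.18733314122330752), np.float64(0.05676390747779844)), (np.float64(-0.18734520005215327), np.float64(-0.044735908217632736))] outer [(np.float64(-0.19620404919117423), np.float64(0.0569265724827661)), (np.float64(-0.19623174646330765), np.float64(-0.04535471715875559))]
```

```bash
sed -i 's/^O=.*/O=np.array([.5805,-.0675]);YAW=np.radians(95.6)/' h.py
```

Emit:
servo_tool([
  [[0.6,0.5,1.2,-0.011,0,0.0015],[1,0.7,2.2,0,0,0],[1,0.7,2.2,0,0,0],[1,0.7,2.2,0,0,0],[1,0.7,2.2,0,0,0],[1,0.5,1.4,0,0,0],[0.4,0,0,0,0,0],[0,0,0,0,0,0],[0,0,0,0,0,0],[0,0,0,0,0,0]],
])

```text
clock: 3.65
position: [0.6024, -0.2348, 0.1462]
tool_rot: [1.129, 1.258, -1.125]
ft_force: [-0.6, 0.4, -0.0]
gripper_width: 0.999
```

Run:
```python
from h import *
s=arm.sense();print(s["clock"],s["position"],dock(s["position"]))
im=vision.capture("wrist");cv2.imwrite("pics/w2.png",im)
c=cam("wrist",s);b=cv2.minAreaRect(orange(im));p=ray(c,[b[0]],.037);print(b,p,dock(p[0]))
```

```text
3.65 [ 0.60241371 -0.2348488   0.14620217] (np.float64(-0.16868851727389472), np.float64(-0.005478743615625166))
((252.48043823242188, 141.93092346191406), (200.29318237304688, 60.30137634277344), 2.6025619506835938) [[ 0.59450868 -0.19247275  0.037     ]] (np.float64(-0.12574330858290206), np.float64(-0.0017466149384803276))
```

View pics/w2.png

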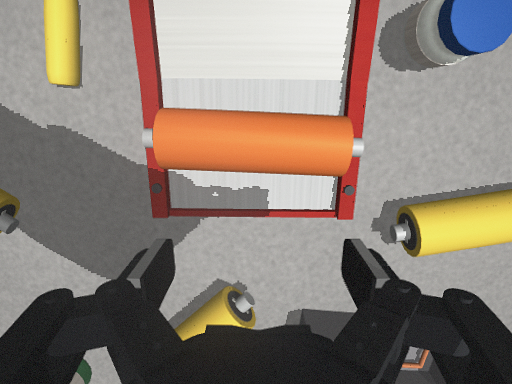

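The view shows the roller at (252,142), clear of both cheeks, with the fingers at (160,245) and (358,245) still over the lip. I'll go down behind the roller now.

Emit:
servo_tool([
  [[0.5,-0.2,0.3,0,0,0],[1.5,-0.15,0,0,0,0],[2,0,0,0,0,0],[2,0,0,0,0,0],[2,0,0,0,0,0],[1.5,0,0,0,0,0],[1,0,0,0,0,0],[0.5,0,0,0,0,0],[0.3,0,0,0,0,0],[0,0,0,0,0,0],[0,0,0,0,0,0]],
])

```text
clock: 4.62
position: [0.5996, -0.2398, 0.0331]
tool_rot: [1.129, 1.257, -1.127]
ft_force: [1.4, -0.3, -0.1]
gripper_width: 1.001
```

Run:
```python
from h import *
s=arm.sense();print(s["clock"],s["position"],dock(s["position"]),s["ft_force"],s["tool_rot"])
im=vision.capture("wrist");cv2.imwrite("pics/w3.png",im)
c=cam("wrist",s);b=cv2.minAreaRect(orange(im));p=ray(c,[b[0]],.037);print(b,p,dock(p[0]))
```

```text
4.6167 [ 0.59958074 -0.23982306  0.03310817] (np.float64(-0.17336258275956926), np.float64(-0.0021738889523736514)) [ 1.39887282 -0.25416031 -0.06752557] [ 1.12939856  1.25673234 -1.12699888]
((255.49612426757812, 164.09854125976562), (405.78924560546875, 114.30573272705078), 2.2605016231536865) [[ 0.59434524 -0.19240197  0.037     ]] (np.float64(-0.12565691831227893), np.float64(-0.0015908634669559182))
```

View pics/w3.png

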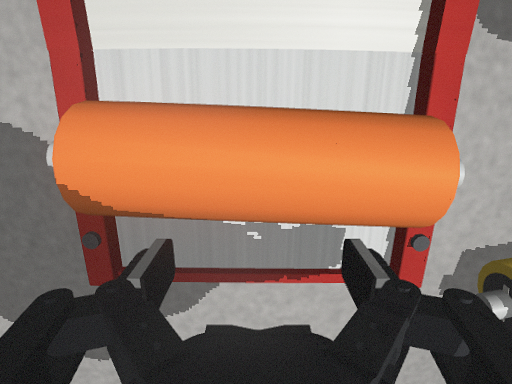

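Both fingers are down between the roller's lower edge (row ~220) and the lip, touching nothing. I'll close the gap gently.

Emit:
servo_tool([
  [[0,0,-0.1,0,0,0],[0,0,-0.1,0,0,0],[0,0,-0.1,0,0,0],[0,0,-0.1,0,0,0],[0,0,-0.1,0,0,0],[0,0,-0.08,0,0,0],[0,0,-0.06,0,0,0],[0,0,-0.06,0,0,0],[0,0,-0.06,0,0,0],[0,0,-0.06,0,0,0],[0,0,-0.06,0,0,0],[0,0,-0.06,0,0,0]],
])

```text
clock: 5.67
position: [0.5982, -0.2303, 0.0324]
tool_rot: [1.129, 1.258, -1.128]
ft_force: [-0.2, -0.5, 0.6]
gripper_width: 0.999
```

Emit:
servo_tool([
  [[0,0,-0.06,0,0,0],[0,0,-0.06,0,0,0],[0,0,-0.06,0,0,0],[0,0,-0.06,0,0,0],[0,0,-0.06,0,0,0],[0,0,-0.06,0,0,0],[0,0,-0.06,0,0,0],[0,0,-0.06,0,0,0],[0,0,-0.06,0,0,0],[0,0,-0.06,0,0,0],[0,0,-0.06,0,0,0],[0,0,-0.06,0,0,0]],
])

```text
clock: 6.67
position: [0.5974, -0.2231, 0.0324]
tool_rot: [1.129, 1.258, -1.127]
ft_force: [-0.0, 0.4, 0.8]
gripper_width: 0.998
```

```bash
cat > look.py <<'E'
from h import *
s=arm.sense();im=vision.capture("wrist");c=cam("wrist",s);x=dock(s["position"])
b=cv2.minAreaRect(orange(im));z=.037
for _ in range(4):
    p=ray(c,[b[0]],z)[0];X=dock(p);z=.037 if X[0]<-.077 else min(.0477+.1405*X[0],.058)
print("t",s["clock"],"tcp",np.round(x,4),round(s["position"][2],4),"roller",np.round(X,4),"ang",b[2],"gap",X[0]-x[0],"F",np.round(s["ft_force"],1))
import sys;cv2.imwrite(sys.argv[1],im)
E
python3 look.py pics/w4.png
```

```text
t 6.6667 tcp [-0.1565 -0.0016] 0.0324 roller [-0.1181 -0.002 ] ang 2.3565213680267334 gap 0.03832634756893351 F [-0.   0.4  0.8]
```

Emit:
servo_tool([
  [[0,0,-0.08,0,0,0],[0,0,-0.1,0,0,0],[0,0,-0.1,0,0,0],[0,0,-0.1,0,0,0],[0,0,-0.1,0,0,0],[0,0,-0.1,0,0,0],[0,0,-0.1,0,0,0],[0,0,-0.1,0,0,0],[0,0,-0.1,0,0,0],[0,0,-0.1,0,0,0],[0,0,-0.1,0,0,0],[0,0,-0.1,0,0,0]],
])

```text
clock: 7.72
position: [0.5961, -0.2113, 0.0324]
tool_rot: [1.129, 1.258, -1.127]
ft_force: [-0.6, -0.8, 0.3]
gripper_width: 0.996
```

```bash
python3 look.py pics/w5.png
```

```text
t 7.7167 tcp [-0.1446 -0.0015] 0.0324 roller [-0.1064 -0.0024] ang 2.3090627193450928 gap 0.0382552280292975 F [-0.6 -0.8  0.3]
```

View pics/w5.png

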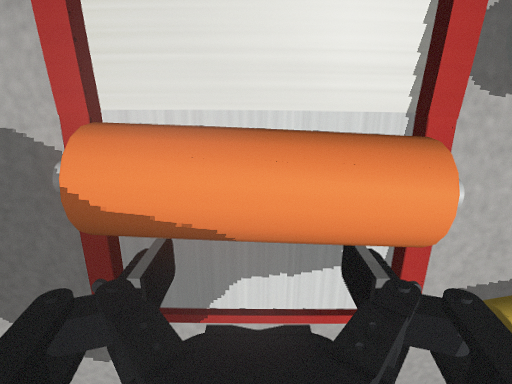

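The right finger is touching at (355,245). The left has a ~3 mm gap at (165,240) because the roller is still ~2° skewed. I'll shift the tool toward the -y end so its weight on the slope turns it square against both fingers.

Emit:
servo_tool([
  [[0,0.1,-0.1,0,0,0],[0,0.1,-0.1,0,0,0],[0,0.1,-0.1,0,0,0],[0,0.1,-0.1,0,0,0],[0,0.1,-0.1,0,0,0],[0,0.1,-0.1,0,0,0],[0,0.1,-0.1,0,0,0],[0,0.1,-0.1,0,0,0],[0,0.1,-0.1,0,0,0],[0,0.1,-0.1,0,0,0],[0,0,-0.1,0,0,0],[0,0,-0.1,0,0,0]],
])

```text
clock: 8.77
position: [0.6048, -0.1983, 0.0324]
tool_rot: [1.129, 1.258, -1.127]
ft_force: [-0.1, 0.3, 0.1]
gripper_width: 1.001
```

Emit:
servo_tool([
  [[0,0,-0.1,0,0,0],[0,0,-0.1,0,0,0],[0,0,-0.1,0,0,0],[0,0,-0.1,0,0,0],[0,0,-0.1,0,0,0],[0,0,-0.1,0,0,0],[0,0,-0.1,0,0,0],[0,0,-0.1,0,0,0],[0,0,-0.1,0,0,0],[0,0,-0.1,0,0,0],[0,0,-0.1,0,0,0],[0,0,-0.1,0,0,0]],
])

```text
clock: 9.77
position: [0.6035, -0.1863, 0.0324]
tool_rot: [1.129, 1.258, -1.127]
ft_force: [0.4, 0.5, 0.7]
gripper_width: 0.998
```

Emit:
servo_tool([
  [[0,0,-0.1,0,0,0],[0,0,-0.1,0,0,0],[0,0,-0.1,0,0,0],[0,0,-0.1,0,0,0],[0,0,-0.1,0,0,0],[0,0,-0.1,0,0,0],[-0.014,0,-0.1,0,0,0],[-0.014,0,-0.1,0,0,0],[-0.014,0,-0.1,0,0,0],[-0.014,0,-0.1,0,0,0],[-0.014,0,-0.1,0,0,0],[-0.014,0,-0.1,0,0,0]],
])

```text
clock: 10.77
position: [0.6022, -0.1745, 0.0333]
tool_rot: [1.129, 1.257, -1.127]
ft_force: [0.2, -1.5, 2.2]
gripper_width: 0.999
```

```bash
python3 look.py pics/w6.png
```

```text
t 10.7667 tcp [-0.1086 -0.0111] 0.0333 roller [-0.0725 -0.002 ] ang 90.0 gap 0.03615344225339011 F [ 0.2 -1.5  2.2]
```

The roller is now square against both fingers and on the slope. I'll go on up at a steady 14 mm/s.

Emit:
servo_tool([
  [[-0.017,0,-0.12,0,0,0],[-0.017,0,-0.12,0,0,0],[-0.017,0,-0.12,0,0,0],[-0.017,0,-0.12,0,0,0],[-0.017,0,-0.12,0,0,0],[-0.017,0,-0.12,0,0,0],[-0.017,0,-0.12,0,0,0],[-0.017,0,-0.12,0,0,0],[-0.017,0,-0.12,0,0,0],[-0.017,0,-0.12,0,0,0],[-0.017,0,-0.12,0,0,0],[-0.017,0,-0.12,0,0,0]],
])

```text
clock: 11.82
position: [0.6005, -0.1601, 0.0353]
tool_rot: [1.129, 1.258, -1.128]
ft_force: [-0.2, -2.4, 1.6]
gripper_width: 0.999
```

Emit:
servo_tool([
  [[-0.017,0,-0.12,0,0,0],[-0.017,0,-0.12,0,0,0],[-0.017,0,-0.12,0,0,0],[-0.017,0,-0.12,0,0,0],[-0.017,0,-0.12,0,0,0],[-0.017,0,-0.12,0,0,0],[-0.017,0,-0.12,0,0,0],[-0.017,0,-0.12,0,0,0],[-0.017,0,-0.12,0,0,0],[-0.017,0,-0.12,0,0,0],[-0.017,0,-0.12,0,0,0],[-0.017,0,-0.12,0,0,0]],
])

```text
clock: 12.82
position: [0.599, -0.1458, 0.0373]
tool_rot: [1.129, 1.258, -1.127]
ft_force: [0.3, -2.7, 0.7]
gripper_width: 0.997
```

Emit:
servo_tool([
  [[-0.017,0,-0.12,0,0,0],[-0.017,0,-0.12,0,0,0],[-0.017,0,-0.12,0,0,0],[-0.017,0,-0.12,0,0,0],[-0.017,0,-0.12,0,0,0],[-0.017,0,-0.12,0,0,0],[-0.017,0,-0.12,0,0,0],[-0.017,0,-0.12,0,0,0],[-0.017,0,-0.12,0,0,0],[-0.017,0,-0.12,0,0,0],[-0.017,0,-0.12,0,0,0],[-0.017,0,-0.12,0,0,0]],
])

```text
clock: 13.82
position: [0.5974, -0.1315, 0.0394]
tool_rot: [1.129, 1.258, -1.127]
ft_force: [0.4, -2.9, 1.0]
gripper_width: 0.997
```

```bash
python3 look.py pics/w7.png
```

```text
t 13.8167 tcp [-0.0653 -0.0106] 0.0394 roller [-0.0292 -0.0015] ang 90.0 gap 0.03615799288780426 F [ 0.4 -2.9  1. ]
```

Emit:
servo_tool([
  [[-0.017,0,-0.12,0,0,0],[-0.017,0,-0.12,0,0,0],[-0.017,0,-0.12,0,0,0],[-0.017,0,-0.12,0,0,0],[-0.017,0,-0.12,0,0,0],[-0.017,0,-0.12,0,0,0],[-0.017,0,-0.12,0,0,0],[-0.017,0,-0.12,0,0,0],[-0.017,0,-0.12,0,0,0],[-0.017,0,-0.12,0,0,0],[-0.017,0,-0.12,0,0,0],[-0.017,0,-0.12,0,0,0]],
])

```text
clock: 14.87
position: [0.5958, -0.1171, 0.0414]
tool_rot: [1.129, 1.258, -1.127]
ft_force: [0.8, -2.3, 1.0]
gripper_width: 0.998
```

Emit:
servo_tool([
  [[-0.017,0,-0.12,0,0,0],[-0.017,0,-0.12,0,0,0],[-0.017,0,-0.12,0,0,0],[-0.017,0,-0.12,0,0,0],[-0.017,0,-0.12,0,0,0],[-0.017,0,-0.12,0,0,0],[-0.017,0,-0.12,0,0,0],[-0.017,0,-0.12,0,0,0],[-0.017,0,-0.12,0,0,0],[-0.017,0,-0.12,0,0,0],[-0.017,0,-0.12,0,0,0],[-0.017,0,-0.12,0,0,0]],
])

```text
clock: 15.87
position: [0.5943, -0.1028, 0.0434]
tool_rot: [1.129, 1.258, -1.127]
ft_force: [-0.2, -1.6, 0.6]
gripper_width: 0.999
```

Emit:
servo_tool([
  [[-0.017,0,-0.12,0,0,0],[-0.017,0,-0.12,0,0,0],[-0.017,0,-0.12,0,0,0],[-0.017,0,-0.12,0,0,0],[-0.017,0,-0.12,0,0,0],[-0.017,0,-0.12,0,0,0],[-0.017,0,-0.12,0,0,0],[-0.017,0,-0.12,0,0,0],[-0.017,0,-0.12,0,0,0],[-0.017,0,-0.12,0,0,0],[-0.017,0,-0.12,0,0,0],[-0.017,0,-0.12,0,0,0]],
])

```text
clock: 16.87
position: [0.5927, -0.0885, 0.0455]
tool_rot: [1.129, 1.258, -1.127]
ft_force: [0.4, -1.7, 1.1]
gripper_width: 1.003
```

Emit:
servo_tool([
  [[-0.017,0,-0.12,0,0,0],[-0.017,0,-0.12,0,0,0],[-0.017,0,-0.12,0,0,0],[-0.017,0,-0.12,0,0,0],[-0.017,0,-0.12,0,0,0],[-0.017,0,-0.12,0,0,0],[-0.017,0,-0.12,0,0,0],[-0.017,0,-0.12,0,0,0],[-0.017,0,-0.12,0,0,0],[-0.017,0,-0.12,0,0,0],[-0.017,0,-0.12,0,0,0],[-0.017,0,-0.12,0,0,0]],
])

```text
clock: 17.87
position: [0.5911, -0.0742, 0.0475]
tool_rot: [1.129, 1.258, -1.127]
ft_force: [0.4, -2.0, 1.2]
gripper_width: 0.997
```

Emit:
servo_tool([
  [[-0.017,0,-0.12,0,0,0],[-0.017,0,-0.12,0,0,0],[-0.017,0,-0.12,0,0,0],[-0.017,0,-0.12,0,0,0],[-0.017,0,-0.12,0,0,0],[-0.017,0,-0.12,0,0,0],[-0.017,0,-0.12,0,0,0],[-0.017,0,-0.12,0,0,0],[-0.017,0,-0.12,0,0,0],[-0.017,0,-0.12,0,0,0],[-0.017,0,-0.12,0,0,0],[-0.017,0,-0.12,0,0,0]],
])

```text
clock: 18.87
position: [0.5896, -0.0599, 0.0495]
tool_rot: [1.129, 1.258, -1.127]
ft_force: [0.4, -2.3, 1.5]
gripper_width: 1.0
```

```bash
python3 look.py pics/w8.png
```

```text
t 18.8667 tcp [ 0.0067 -0.0098] 0.0495 roller [ 0.0427 -0.0006] ang 0.21299447119235992 gap 0.03606535412122601 F [ 0.4 -2.3  1.5]
```

View pics/w8.png

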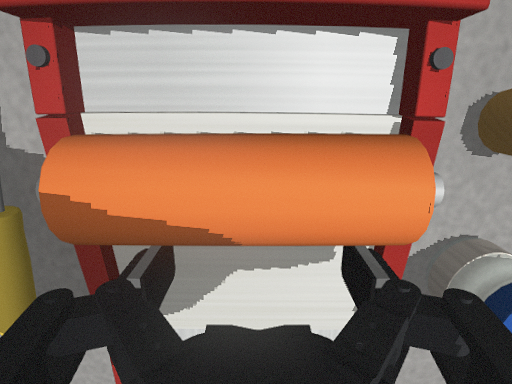

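Both fingers touch the roller at row ~245, and the step edge is ahead at row 113. I'll continue, slowing near the edge.

Emit:
servo_tool([
  [[-0.012,0,-0.12,0,0,0],[-0.012,0,-0.12,0,0,0],[-0.012,0,-0.12,0,0,0],[-0.012,0,-0.12,0,0,0],[-0.012,0,-0.12,0,0,0],[-0.012,0,-0.12,0,0,0],[-0.012,0,-0.12,0,0,0],[-0.012,0,-0.12,0,0,0],[-0.012,0,-0.12,0,0,0],[-0.012,0,-0.12,0,0,0],[-0.012,0,-0.12,0,0,0],[-0.012,0,-0.12,0,0,0]],
])

```text
clock: 19.92
position: [0.588, -0.0455, 0.051]
tool_rot: [1.129, 1.258, -1.127]
ft_force: [0.9, -2.0, 0.7]
gripper_width: 1.002
```

Emit:
servo_tool([
  [[0,0,-0.11,0,0,0],[0,0,-0.1,0,0,0],[0,0,-0.1,0,0,0],[0,0,-0.1,0,0,0],[0,0,-0.1,0,0,0],[0,0,-0.1,0,0,0],[0,0,-0.09,0,0,0],[0,0,-0.08,0,0,0],[0,0,-0.08,0,0,0],[0,0,-0.08,0,0,0],[0,0,-0.08,0,0,0],[0,0,-0.08,0,0,0]],
])

```text
clock: 20.92
position: [0.5868, -0.0347, 0.051]
tool_rot: [1.129, 1.258, -1.127]
ft_force: [0.6, -1.0, 1.1]
gripper_width: 1.001
```

Emit:
servo_tool([
  [[0,0,-0.08,0,0,0],[0,0,-0.08,0,0,0],[0,0,-0.08,0,0,0],[0,0,-0.08,0,0,0],[0,0,-0.08,0,0,0],[0,0,-0.08,0,0,0],[0,0,-0.08,0,0,0],[0,0,-0.08,0,0,0],[0,0,-0.08,0,0,0],[0,0,-0.08,0,0,0],[0,0,-0.08,0,0,0],[0,0,-0.08,0,0,0]],
])

```text
clock: 21.92
position: [0.5857, -0.025, 0.0509]
tool_rot: [1.129, 1.258, -1.127]
ft_force: [0.1, -0.1, 1.0]
gripper_width: 1.004
```

```bash
python3 look.py pics/w9.png
```

```text
t 21.9167 tcp [ 0.0418 -0.0093] 0.0509 roller [ 0.0892 -0.0005] ang 0.17468170821666718 gap 0.04742507891747088 F [ 0.1 -0.1  1. ]
```

It has dropped in. I'll follow on to press it lightly home, squaring the tool to the dock.

Emit:
servo_tool([
  [[0,0,-0.1,0.003,0,0],[0,0,-0.1,0.003,0,0],[0,0,-0.1,0.003,0,0],[0,0,-0.1,0.002,0,0],[0,0,-0.1,0,0,0],[0,0,-0.1,0,0,0],[0,0,-0.1,0,0,0],[0,0,-0.1,0,0,0],[0,0,-0.06,0,0,0],[0,0,-0.06,0,0,0],[0,0,-0.06,0,0,0],[0,0,-0.06,0,0,0]],
])

```text
clock: 22.97
position: [0.5847, -0.0148, 0.051]
tool_rot: [1.137, 1.253, -1.136]
ft_force: [-0.5, 0.5, 0.4]
gripper_width: 0.998
```

```bash
python3 look.py pics/w10.png
```

```text
t 22.9667 tcp [ 0.052  -0.0093] 0.051 roller [ 0.0919 -0.0002] ang 90.0 gap 0.03986949159649823 F [-0.5  0.5  0.4]
```

View pics/w10.png

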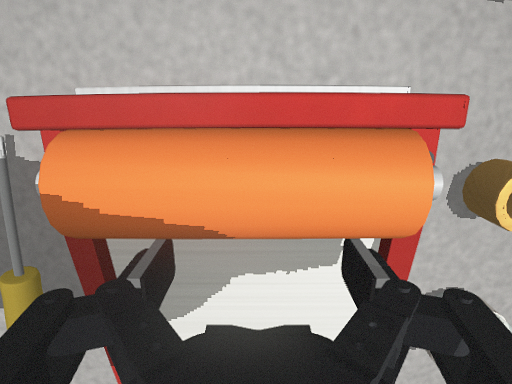

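The roller sits in the cradle with its upper edge at the stop (row 128), and the fingers are ~3 mm behind it. A gentle touch will confirm it is home.

Emit:
servo_tool([
  [[0,0,-0.05,0,0,0],[0,0,-0.05,0,0,0],[0,0,-0.05,0,0,0],[0,0,-0.05,0,0,0],[0,0,-0.05,0,0,0],[0,0,-0.05,0,0,0]],
])

```text
clock: 23.52
position: [0.5844, -0.012, 0.051]
tool_rot: [1.137, 1.253, -1.136]
ft_force: [-0.4, -2.7, -0.1]
gripper_width: 1.003
```

Emit:
servo_tool([
  [[0,0,-0.04,0,0,0],[0,0,-0.04,0,0,0],[0,0,0,0,0,0]],
])

```text
clock: 23.77
position: [0.5844, -0.0119, 0.051]
tool_rot: [1.137, 1.252, -1.136]
ft_force: [0.3, -5.2, -0.2]
gripper_width: 0.997
```

```bash
python3 look.py pics/w11.png
```

```text
t 23.7667 tcp [ 0.0549 -0.0093] 0.051 roller [ 0.0918 -0.0006] ang 90.0 gap 0.036867129787783864 F [ 0.3 -5.2 -0.2]
```

The force rises to 5 N with no further motion, so the roller is home against the stop. I'll withdraw straight back, then up.

Emit:
servo_tool([
  [[0,0,0.05,0,0,0],[0,0,0.1,0,0,0],[0,0,0.2,0,0,0],[0,0,0.4,0,0,0],[0,0,0.8,0,0,0],[-0.5,0,0.8,0,0,0],[-2,0,0.5,0,0,0],[-3,0,0,0,0,0],[-3,0,0,0,0,0],[-3,0,0,0,0,0],[-1.5,0,0,0,0,0],[0,0,0,0,0,0]],
])

```text
clock: 24.82
position: [0.5884, -0.0406, 0.1849]
tool_rot: [1.141, 1.249, -1.132]
ft_force: [0.9, 0.1, 0.8]
gripper_width: 1.0
```

Emit:
servo_tool([
  [[0,0,0,0,0,0],[0,0,0,0,0,0],[0,0,0,0,0,0]],
])

```text
clock: 25.07
position: [0.5865, -0.0397, 0.1801]
tool_rot: [1.137, 1.254, -1.137]
ft_force: [-0.6, -0.5, -0.1]
gripper_width: 0.996
```

Run:
```python
from h import *
s=arm.sense();im=vision.capture("wrist");c=cam("wrist",s);b=cv2.minAreaRect(orange(im));p=ray(c,[b[0]],.054)[0];print(s["clock"],s["position"],s["ft_force"],b,dock(p))
cv2.imwrite("pics/w12.png",im);cv2.imwrite("pics/s12.png",np.hstack([cv2.resize(im,(400,300)),cv2.resize(vision.capture("scene"),(400,300))]))
```

```text
25.0667 [ 0.58645502 -0.03971656  0.18008659] [-0.56301398 -0.52246136 -0.08265841] ((248.0, 113.5), (59.0, 190.0), 90.0) (np.float64(0.09232625230350991), np.float64(-0.0011369198567397056))
```

View pics/s12.png

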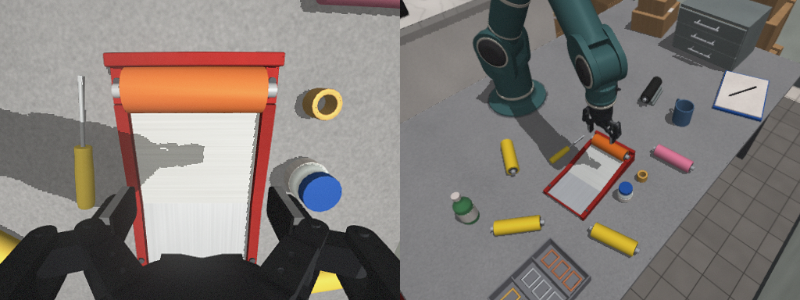

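The roller rests in the cradle against the stop, square to the dock. The gripper is clear and the other things have not moved.

```bash
python3 -c "
from bench import finish_job
print(finish_job())"
```

```text
the job is handed in; nothing more can be done
None
```

The orange roller is in the cradle at the top of the dock, home against the stop. I pushed it up the slope at about 14 mm/s with both open fingertips, without pinching or lifting it. The job was handed in at about 25 s.

- **On the way up:** At the three camera checks on the slope the roller was against both fingers, with the gap from tool to roller centre steady at about 36 mm. Push force was about 1 to 3 N. It left the fingers only when it dropped over the step into the cradle.
- **Last checks:**
  - A light push of about 5 N moved it no further, so it was against the stop. After withdrawing, the picture shows it square in the cradle.
  - The gripper is clear. By eye, everything else on the bench is where it was.
- **Things that disagreed:**
  - My first estimate of the dock position was 5 mm off along its length. I corrected it from the wrist camera before touching the roller.
  - On the flat apron the roller was about 2° skewed, so only one finger touched it until the foot of the slope, where it came square against both.
  - The final measured centre was at dock x of about 92 mm against the nominal 90, which is within the calibration error.

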